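# Set the strap cutter's fence and hold its guard open

## Robot

A 6-joint arm with a two-finger parallel gripper is mounted at the origin on the work surface. World frame = base frame: x ahead of the robot, y to its left, z up, the work surface at z = 0. Lengths are in m, angles in degrees, forces in N, time in s.
With the tool pointing down it reaches from about 0.3 to 0.75 m from the base axis. Payload 8.5 kg.
Tool frame: the origin (TCP) lies midway between the tips of the shut fingers; the grasp point (between the pads) lies 19 mm behind it; z points along the fingers, y is the line along which they close (so a half turn about z gives the same grasp; the last joint's range is limited). The gripper opens to 85 mm and grips with 20 to 120 N. Pads are 22 mm wide; open, the fingers measure 114 mm over their backs; the gripper's body (76 mm by 85 mm) begins 54 mm behind the grasp point. The pads swing forward as they close: fully open they stand 13 mm farther back than shut.
Start: joints at [52.867, 21.807, 74.336, -0, 83.858, -12.336], TCP at [0.231, 0.499, 0.231] pointing down, gripper open.
Joint ranges: [-178.18, 178.18], [-50.72, 133.34], [12.68, 142.11], [-81.47, 261.47], [9.98, 163.14], [-165.26, 165.26]. Speed limits (degrees/s): [136.94, 136.94, 180, 180, 180, 180].

## Interface

Orientations are given as a 3x3 rotation matrix whose columns are the frame's x, y, z axes.
In Python, from rig import env, get_image, close_job gives the robot as it stands.
- The arm moves only by the tool step_arm, never from a script. Its argument "targets" is a list of rows, each a list of 2 entries, a list of its own where there are three numbers: the shift along the tool's x, y, z as a fraction of full scale, then the turn, a rotation vector about the tool's x, y, z as a fraction of full scale. In form: [[[x, y, z], [wx, wy, wz]], ...]. A call has 1 to 10 rows; each row is the pose to reach, as a shift and turn from the pose commanded when the call began, along the tool's axes at that moment; what a row does not reach only later rows make up. Full scale, the value 1, is 0.3 m for a shift and 45 degrees for a turn. A row lasts 1/12 s, in which the tool goes at most 41.7 mm and 7.16 degrees, less where a joint would pass 70% of its speed; a pose out of reach is approached as far as the arm can. A call with a number of a shift or a turn outside -1 to 1 is refused whole. A call with a gripper value outside its range is refused whole. "jaw" is the finger opening in mm, from 0 to 85.4, set as the call begins (left out, the last holds). The fingers move at their own pace and stop on an object; "grip_force" is the grip in N (left out, the last holds). Time passes only in rows, so rows that repeat a pose let the fingers close. It gives the time, the measured TCP pose, the force, the opening and the grip force at its end, in the units of the state.
- env.observe(): the state, without advancing time (a new reading comes with each control period).
- get_image(name): name is "scene" or "top" or "wrist"; returns a dict with "img" (480x640x3 uint8, red, green, blue), "z_map" (480x640 float32, m along the optical axis (not along the pixel's ray), 0 where there is no reading), "intrinsics" (3x3 intrinsics, pixels), "rvec" (rotation vector, rad) and "tvec" (3), from world to camera coordinates, as OpenCV has them. Camera axes: x right, y down, z forward; pixel columns grow to the right and rows downward; lengths in m; the calibration is good to about 2 mm. A picture is of the moment at which its call begins.
- close_job(): hands the job in; it is judged then, once.
The state is a dict: "time_s": time; "q": joint angles; "qvel": joint speeds; "joint_efforts": joint torques, N m; "position": TCP position; "tool_rot": TCP orientation; "ft_force": force on the tool from outside, world axes, zero at the start; "wrist_torque": the same for the moment, N m; "grip_width": finger opening in m; "gripper_force": force on a finger pad.
Only numpy, scipy, OpenCV 4.12 (cv2) and the standard library are available. Lean on these libraries where they do the work, as an engineer would, in place of code of your own. Each camera call takes 0.05 s, during which the arm holds its last target. There are 200 camera calls.

## Task

Set the strap cutter to the new width: flip up the fence's red clamp lever, slide the fence until its pointer stands on the red tape mark (not the blue one), and press the lever fully down again to lock it there. Then lift the yellow guard off the knives by its handle and hold it open, still, at 60 degrees from closed, so that a colleague can check the knives against the fence; finish while you are holding it, because it falls shut if let go. Leave the glue jar, the thread spool and the hammer where they are.

Things in the scene. Friction and masses are not known exactly. Their poses are not given: they have to be found in the camera images.
- cutter: bench strap cutter, green, fixed, 400 mm wide with gear case and hand wheel. Origin: on the bench under it; x points from the infeed side (robot) to the outfeed side, y left along the fence rail and knife shaft, z up. Infeed table: steel, top at 110 mm, front edge at x = -150 mm. Side frames up to 215 mm high at y = +-150 mm; the switch box on the right one reaches 222 mm.
- fence (a joint): position of the fence along its rail, m, growing to the cutter's +y; travel -0.095 to 0.095. Unlocked it slides with about 2 N; locked it holds against about 40 N. The fence: a black saddle 70 mm wide (y), 40 mm deep, on the steel rail along the front of the infeed table, with an aluminium guiding bar towards the knives.
- pointer (a point): tip of the yellow pointer, 4 mm wide, on the front of the fence's saddle, 6 mm above the infeed table, just above the scale strip with the tape marks; it is in line with the guiding bar's face and 32 mm to the +y side of the lever's middle. It moves with the fence.
- clamp (a joint): angle of the red clamp lever, rad: 0 = lying down towards the robot (locked), 1.35 = upright (its stop). Its cam presses on the rail below about 0.4 rad and frees the fence above that. It stays where it is left; moving it takes about 3 to 5 N at the grip point. It turns about the cutter's y axis.
- lever_grip (a point): where to grip the red lever: on its middle plane, 20 mm short of its free end. The grip is 52 mm long, 14 mm wide (cutter's y), 11 mm thick. Lever down: this point lies 66 mm before the pin (towards the robot) and 9 mm above it, 154 mm above the bench, overhanging the infeed table's front edge. It moves with the lever.
- lever_pin (a point): point on the clamp lever's turning axis (parallel to the cutter's y), in the lever's middle plane, 145 mm above the bench. It moves with the fence.
- red_mark: red tape mark on the scale strip at the front of the infeed table, 10 mm wide (y) and 22 mm long (x), thin; origin at its middle, axes as the cutter's. The pointer's place is over its middle line.
- blue_mark: blue tape mark of the same size on the same strip, for another width: not wanted now. Which of the two is on the left varies.
- guard (a joint): opening angle of the guard, rad: 0 = shut, growing as the front is lifted, stop at 1.35. It falls shut from any angle.
- guard_panel: the guard over the knives: a yellow frame with clear windows, 276 mm wide, about 0.6 kg, hinged at its rear edge; a flat top 85 mm deep from the hinge and a sloping front 76 mm long with the handle. Origin at the middle of the hinge line (along y); axes as the cutter's when shut.
- guard_hinge (a point): middle of the guard's hinge line (along the cutter's y), 200 mm above the bench.
- guard_handle (a point): middle of the guard's handle: a dark round bar 10 mm thick, 110 mm between its posts, along the cutter's y, 48 mm off the sloping front. Shut, it lies 144 mm before the hinge line (towards the robot) and 16 mm below it, 184 mm above the bench; it moves on an arc of 145 mm radius. Room behind it for one finger: about 35 mm.
- glue_jar: amber glass glue jar with a red lid, 68 mm across, 85 mm high, on the bench left of the cutter; origin under its middle. To be left alone.
- thread_spool: blue thread spool, 60 mm across, 80 mm high, on the bench right of the cutter; origin under its middle. To be left alone.
- hammer: small hammer, 200 mm long, lying on the bench to the left in front of the cutter; origin under its middle. To be left alone.

How it is judged:
By the outcome, as a careful person would: the job done as asked, in the order asked, and still so for the second after the job is handed in, while the arm keeps its last pose, push and grip.
It also fails if it takes over 48 s, if anything falls off the work surface, if the arm or the gripper's body presses on something with over 40 N, if the wrist force passes 120 N, or if a joint passes its speed limit or range.

## Working session

There is one attempt and no reset: what is moved stays moved. The work goes in short steps, Python scripts to look and compute and a tool call to move; the robot and the scene stay as the last step left them, time stands still between calls to the robot, and variables do not carry over. Pictures are saved under pics/ and viewed, at most 10 in all, crops included, and the job is handed in when it is done.

Besides the shell and the picture viewer there is one more tool, called after "Call:" as name([rows], argument=value, ...), one row to a line, values as JSON. step_arm: Moves the arm, as the interface text tells. Its arguments: {"type":"object","properties":{"targets":{"type":"array","items":{"type":"array"}},"jaw":{"type":"number"},"grip_force":{"type":"number"}},"required":["targets"]}

```bash
mkdir -p pics; cat > h.py <<'E'
import numpy as np, cv2
from rig import env, get_image, close_job
def grab(n,f=None):
    d=get_image(n)
    if f: cv2.imwrite('pics/'+f,d['img'][:,:,::-1])
    d['R']=cv2.Rodrigues(np.array(d['rvec'],float))[0]; d['t']=np.array(d['tvec'],float).ravel(); d['K']=np.array(d['intrinsics'])
    return d
def ray(d,u,v):
    r=d['R'].T@(np.linalg.inv(d['K'])@np.array([u,v,1.])); return -d['R'].T@d['t'], r
def onz(d,u,v,z):
    c,r=ray(d,u,v); return c+r*(z-c[2])/r[2]
def dep(d,u,v):
    c,r=ray(d,u,v); return c+r*d['z_map'][int(v),int(u)]
def proj(d,p):
    q=d['K']@(d['R']@np.asarray(p)+d['t']); return q[:2]/q[2]
E
python3 - <<'E'
from h import *
a=grab('scene','s0.png');b=grab('top','t0.png')
import pickle;pickle.dump({'scene':a,'top':b},open('c0.pkl','wb'))
for d in (a,b): print(-d['R'].T@d['t'],d['R'][2],d['K'][0,0])
s=env.observe();print(s)
E
```

```text
[0.86914149 0.58589839 0.9755091 ] [-0.33665334 -0.54090436 -0.7707704 ] 453.77595811670045
[ 0.35916563 -0.00819951  1.11324762] [ 1.85917525e-01  2.06134276e-04 -9.82565332e-01] 467.3880783308071
{'time_s': 0.1, 'q': array([ 5.28670329e+01,  2.18373205e+01,  7.43769012e+01, -6.15638238e-04,
        8.38586276e+01, -1.23399369e+01]), 'qvel': array([-0.05875871, -0.17371659, -0.08402328,  0.056678  , -0.04876582,
        0.00526821]), 'joint_efforts': array([ 4.42170975e-03, -4.49218583e+01, -2.31656331e+01, -1.00026084e-04,
        3.67677771e-03, -5.71411556e-05]), 'position': array([0.2305252 , 0.49908393, 0.23079239]), 'tool_rot': array([[-9.07828882e-01,  4.19340130e-01, -7.59021252e-04],
       [ 4.19340736e-01,  9.07828347e-01, -1.02010390e-03],
       [ 2.61290506e-04, -1.24436831e-03, -9.99999192e-01]]), 'ft_force': array([-0.00230899,  0.07086055,  0.38225996]), 'wrist_torque': array([ 0.04983051, -0.0016187 ,  0.02441512]), 'gripper_force': 0.0, 'grip_width': 0.08541284035118184}
```

View pics/s0.png

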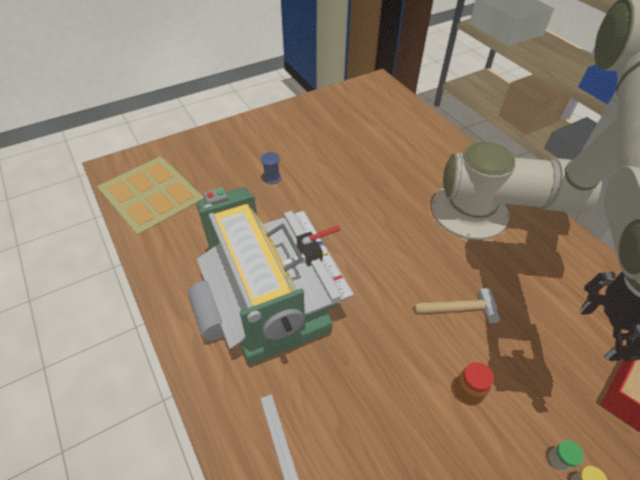

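View pics/t0.png

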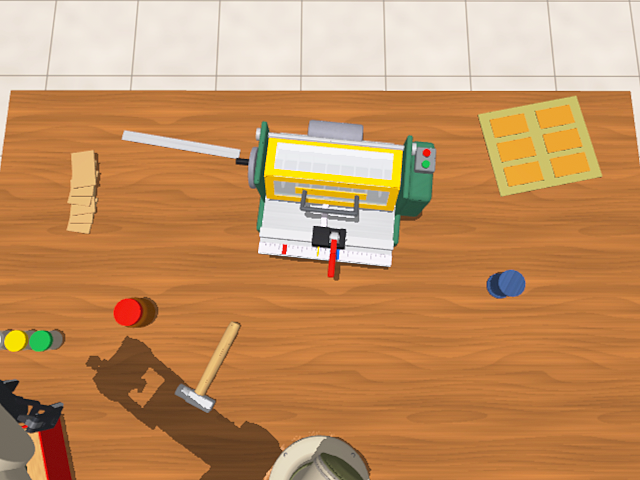

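The top view shows the cutter at about (330,200), the red lever at (333,258), the red mark at (285,249), the yellow pointer at (318,252) and the blue mark at about (338,253). The hammer is at (210,370), the jar at (128,312) and the spool at (506,284). I'll measure with masks and look at a zoomed crop.

```bash
python3 - <<'E'
from h import *
import pickle
C=pickle.load(open('c0.pkl','rb'));d=C['top'];im=d['img']
crop=im[110:285,240:440];cv2.imwrite('pics/t0c.png',cv2.resize(crop,(800,700))[:600,:,::-1] if 0 else cv2.resize(crop,(680,595),interpolation=cv2.INTER_CUBIC)[:,:,::-1])
hsv=cv2.cvtColor(im,cv2.COLOR_RGB2HSV)
def blobs(nm,m,z):
    n,l,s,c=cv2.connectedComponentsWithStats(m.astype(np.uint8))
    for i in range(1,n):
        if s[i,4]>=6 and 240<c[i][0]<440 and 110<c[i][1]<290:
            ys,xs=np.where(l==i);r=cv2.minAreaRect(np.c_[xs,ys].astype(np.float32))
            print(nm,s[i],c[i].round(1),onz(d,*c[i],z).round(4),np.round(r[0],1),np.round(r[1],1),round(r[2],1))
H,S,V=hsv[...,0].astype(int),hsv[...,1],hsv[...,2]
blobs('red',((H<6)|(H>174))&(S>150)&(V>100),.11)
blobs('blue',(H>105)&(H<125)&(S>120)&(V>80),.11)
blobs('yel',(H>20)&(H<35)&(S>150)&(V>120),.116)
# depth of points around
for u,v in [(333,265),(332,272),(330,237),(300,213),(330,217),(357,217),(285,249)]: print(u,v,dep(d,u,v).round(4))
E
```

```text
red [423 149   8   8  47] [426.3 152.3] [ 0.7376 -0.2412  0.11  ] [426.5 152.5] [7. 7.] 0.0
red [328 239   9  38 223] [332.  258.2] [ 0.4961 -0.0278  0.11  ] [332.1 257.7] [ 6.3 37.2] 5.2
red [282 245   5   9  36] [284.2 249. ] [0.5161 0.0761 0.11  ] [284. 249.] [8. 4.] 90.0
blue [336 249   4  11  27] [337.2 254.1] [ 0.5051 -0.0389  0.11  ] [337.1 254. ] [ 2.7 10.3] 6.3
yel [ 264  138  139   73 2904] [332.3 174.1] [ 0.684  -0.0287  0.116 ] [332.2 173.8] [136.5  60.7] 5.5
yel [296 187  71  13 341] [331. 193.] [ 0.6404 -0.0255  0.116 ] [330.8 193.2] [70.4  5.4] 5.7
yel [306 198  48   9 181] [329.7 202.1] [ 0.6197 -0.0227  0.116 ] [329.5 202.1] [47.6  3.7] 5.7
yel [317 246   2  10  13] [317.6 250.5] [0.512  0.0034 0.116 ] [317.5 250.5] [9. 1.] 90.0
333 265 [ 0.4753 -0.0287  0.1599]
332 272 [ 0.4607 -0.0266  0.1616]
330 237 [ 0.5361 -0.0229  0.1466]
300 213 [0.5967 0.0427 0.109 ]
330 217 [ 0.5873 -0.0235  0.1108]
357 217 [ 0.5872 -0.0827  0.1117]
285 249 [0.5161 0.0743 0.1104]
```

View pics/t0c.png

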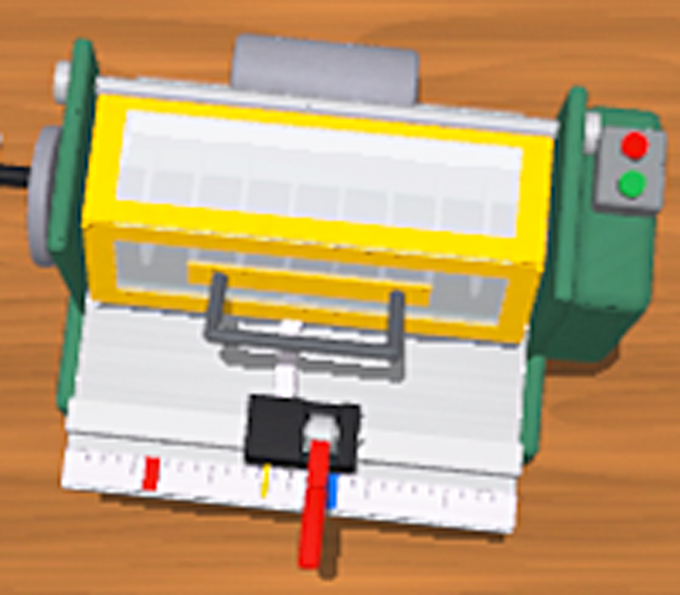

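The crop shows the lever nearly along the line of sight to the robot. The pointer lies between the red mark (crop 151,472) and the blue mark (332,490), and the handle bar runs from about (208,338) to (402,352). Next I'll get yaw, lever and handle positions.

```bash
python3 - <<'E'
from h import *
import pickle
C=pickle.load(open('c0.pkl','rb'));d=C['top'];im=d['img']
hsv=cv2.cvtColor(im,cv2.COLOR_RGB2HSV).astype(int);H,S,V=hsv[...,0],hsv[...,1],hsv[...,2]
vv,uu=np.mgrid[0:480,0:640];box=(uu>255)&(uu<405)&(vv>110)&(vv<290)
P=lambda m:np.array([dep(d,u,v) for v,u in zip(*np.where(m))])
L=P(box&((H<6)|(H>174))&(S>150)&(uu>320)&(uu<350)&(vv>235))
L=L[L[:,2]>.13];print('lever',L.min(0),L.max(0)); 
def yaw(Q):
    q=Q[:,:2]-Q[:,:2].mean(0);v=np.linalg.svd(q)[2][0];return v
print('lever dir',yaw(L))
allp=P(box&(S<90)&(V<140)&(vv<222)&(vv>190)&(uu>295)&(uu<365))
B=allp[(allp[:,2]>.165)&(allp[:,2]<.2)]
v=yaw(B);print('bar',len(B),B.mean(0),B.min(0),B.max(0),v)
# guard top plane yellow: hinge
T=P(box&(H>20)&(H<35)&(S>150)&(vv<215));T=T[T[:,2]>.15]
print('guard',yaw(T),T.min(0),T.max(0)); r=cv2.minAreaRect(T[:,:2].astype(np.float32));print(r)
for a in [(301.2,209.4),(358.2,213.5)]: print('barend',onz(d,*a,.184))
# scene triangulation check
s=C['scene']
for n,p in dict(red=(.5161,.0761,.11),ptr=(.512,.0034,.116)).items(): print(n,proj(s,p))
E
```

```text
lever [ 0.45277985 -0.03558748  0.13978007] [ 0.53129589 -0.0184554   0.16340843]
lever dir [-0.99466112  0.10319524]
bar 380 [ 0.59025403 -0.02082801  0.18484848] [ 0.57276515 -0.08138222  0.16533892] [0.63006139 0.03921914 0.19418469] [-0.08874202 -0.99605464]
guard [-0.09815223 -0.99517141] [ 0.35916563 -0.176593    0.15010656] [0.74574536 0.11521348 1.11324762]
((0.5459602475166321, -0.015077650547027588), (0.2883865535259247, 0.3731411397457123), 84.38137817382812)
barend [0.58649973 0.0365058  0.184     ]
barend [ 0.57808632 -0.07989345  0.184     ]
red [337.13202785 277.29753264]
ptr [322.86037561 253.94847398]
```

```bash
cat >> h.py <<'E'
Y=np.array([.0976,.9952,0]);X=np.array([.9952,-.0976,0]);Z=np.array([0,0,1.])
from scipy.spatial.transform import Rotation as Ro
def tool(phi,close='y'):
    "tool pointing phi deg below horizontal, forward"
    a=np.radians(phi);z=np.cos(a)*X-np.sin(a)*Z
    y=Y if close=='y' else np.cross(z,Y)
    x=np.cross(y,z);return np.c_[x,y,z]
def plan(goals,p0,R0):
    for g,R in goals:
        s=R0.T@(np.array(g)-p0)/.3; w=Ro.from_matrix(R0.T@R).as_rotvec(degrees=True)/45
        print([list(map(float,s.round(3))),list(map(float,w.round(3)))])
E
python3 - <<'E'
from h import *
import pickle
d=pickle.load(open('c0.pkl','rb'))['top']
p=onz(d,332,258.2,.16);print('lever mid',p,p@Y)
e=onz(d,331,276.5,.16);print('end',e,e@Y)
s=env.observe();p0=s['position'];R0=s['tool_rot']
q=s['q'];print(q)
grip=np.array([.4735,-.0257,.154])
R=tool(50)
tcp=lambda g,R:g+R[:,2]*.019
a=tcp(grip,R)-.10*R[:,2]
plan([((p0[0]+.12,.22,.36),R),(tcp(grip,R)-.20*R[:,2],R),(a,R)],p0,R0)
E
```

```text
lever mid [ 0.48933968 -0.02671159  0.16      ] 0.02117617999613143
end [ 0.45169348 -0.02459497  0.16      ] 0.019608370025359152
[ 5.28670329e+01  2.18373205e+01  7.43769012e+01 -6.15638238e-04
  8.38586276e+01 -1.23399369e+01]
[[-0.753, -0.677, -0.43], [-0.15, -0.881, -0.408]]
[[-1.103, -1.376, -0.205], [-0.15, -0.881, -0.408]]
[[-1.305, -1.305, 0.05], [-0.15, -0.881, -0.408]]
```

Call:
step_arm([
  [[-0.75,-0.68,-0.43],[-0.15,-0.88,-0.41]],
  [[-0.75,-0.68,-0.43],[-0.15,-0.88,-0.41]],
  [[-0.75,-0.68,-0.43],[-0.15,-0.88,-0.41]],
  [[-0.75,-0.68,-0.43],[-0.15,-0.88,-0.41]],
  [[-0.75,-0.68,-0.43],[-0.15,-0.88,-0.41]],
  [[-0.75,-0.68,-0.43],[-0.15,-0.88,-0.41]],
  [[-0.75,-0.68,-0.43],[-0.15,-0.88,-0.41]],
  [[-0.75,-0.68,-0.43],[-0.15,-0.88,-0.41]],
  [[-0.75,-0.68,-0.43],[-0.15,-0.88,-0.41]],
  [[-0.75,-0.68,-0.43],[-0.15,-0.88,-0.41]],
], jaw=50, grip_force=20)

```text
time_s: 0.93
position: [0.35, 0.2178, 0.361]
tool_rot: [[-0.761, 0.102, 0.64], [0.079, 0.995, -0.064], [-0.644, 0.002, -0.765]]
ft_force: [0.6, -0.5, 0.1]
grip_width: 0.0498
gripper_force: 0.0
```

```bash
python3 - <<'E'
from h import *
s=env.observe();p0=s['position'];R0=s['tool_rot'];print(s['q'],p0,s['grip_width'])
grip=np.array([.4735,-.0257,.154]);R=tool(50);T=grip+R[:,2]*.019
plan([(T-.15*R[:,2],R),(T-.08*R[:,2],R),(T,R)],p0,R0)
E
```

```text
[ 28.52026533  -8.15106467  98.26088268 -25.3535323   57.75078052
 -48.12758003] [0.34996466 0.21777193 0.36103772] 0.04983984741896507
[[0.066, -0.767, 0.407], [-0.002, 0.001, -0.006]]
[[0.066, -0.767, 0.641], [-0.002, 0.001, -0.006]]
[[0.067, -0.767, 0.907], [-0.002, 0.001, -0.006]]
```

Call:
step_arm([
  [[0.067,-0.767,0.3],[0,0,0]],
  [[0.067,-0.767,0.3],[0,0,0]],
  [[0.067,-0.767,0.3],[0,0,0]],
  [[0.067,-0.767,0.3],[0,0,0]],
  [[0.067,-0.767,0.3],[0,0,0]],
  [[0.067,-0.767,0.6],[0,0,-0.005]],
  [[0.067,-0.767,0.64],[0,0,-0.005]],
  [[0.067,-0.767,0.64],[0,0,-0.005]],
  [[0.067,-0.767,0.64],[0,0,-0.005]],
  [[0.067,-0.767,0.64],[0,0,-0.005]],
])

```text
time_s: 1.77
position: [0.4355, -0.021, 0.1955]
tool_rot: [[-0.768, 0.094, 0.634], [0.073, 0.996, -0.06], [-0.636, 0.0, -0.771]]
ft_force: [-0.3, 0.8, 0.8]
grip_width: 0.0502
gripper_force: 0.0
```

```bash
python3 - <<'E'
from h import *
d=grab('wrist','w1.png');s=env.observe();p0=s['position'];R0=s['tool_rot'];print(s['q'],p0)
for p in [(.4735,-.0257,.154),(.5161,.0761,.11),(.512,.0034,.116)]: print(proj(d,p))
E
```

```text
[-2.65824197e+01 -1.54739677e-02  1.21625636e+02  3.38283229e+01
  2.45573892e+01 -1.37948051e+02] [ 0.43470723 -0.01950947  0.19714629]
[317.36840503 268.37624512]
[473.60362741 236.19198357]
[366.11032861 245.92050069]
```

View pics/w1.png

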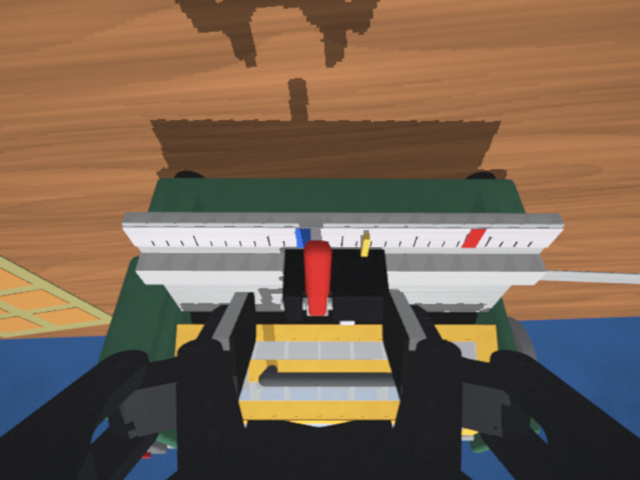

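The wrist view (upside down) shows the lever centred at (317,265), the pointer at (365,245), and the red mark at (474,238). All are within 1–2 px of the predictions. I'll advance and grip.

Call:
step_arm([
  [[0,0,0.05],[0,0,0]],
  [[0,0,0.1],[0,0,0]],
  [[0,0,0.15],[0,0,0]],
  [[0,0,0.2],[0,0,0]],
  [[0,0,0.24],[0,0,0]],
  [[0,0,0.267],[0,0,0]],
  [[0,0,0.267],[0,0,0]],
  [[0,0,0.267],[0,0,0]],
  [[0,0,0.267],[0,0,0]],
  [[0,0,0.267],[0,0,0]],
])

```text
time_s: 2.65
position: [0.4857, -0.0239, 0.1396]
tool_rot: [[-0.762, 0.093, 0.641], [0.07, 0.996, -0.061], [-0.644, -0.002, -0.765]]
ft_force: [0.8, 0.0, -1.7]
grip_width: 0.0503
gripper_force: 0.0
```

Call:
step_arm([
  [[0,0,0],[0,0,0]],
  [[0,0,0],[0,0,0]],
  [[0,0,0],[0,0,0]],
  [[0,0,0],[0,0,0]],
  [[0,0,0],[0,0,0]],
  [[0,0,0],[0,0,0]],
  [[0,0,0],[0,0,0]],
  [[0,0,0],[0,0,0]],
], jaw=0, grip_force=25)

```text
time_s: 3.32
position: [0.4857, -0.0256, 0.1392]
tool_rot: [[-0.762, 0.096, 0.64], [0.071, 0.995, -0.065], [-0.643, -0.003, -0.765]]
ft_force: [-6.5, -5.1, 5.1]
grip_width: 0.0135
gripper_force: 26.9
```

```bash
cat >> h.py <<'E'
def lever(goals,off=0,dz=0):
    "goals: (lever deg, phi); off: fence shift"
    g0=np.array([.4735,-.0257,.154])+off*Y; pin=g0+.066*X-.009*Z; out=[]
    for a,phi in goals:
        t=np.radians(a+np.degrees(np.arctan2(9,66))); r=.0666
        g=pin-r*np.cos(t)*X+r*np.sin(t)*Z; R=tool(phi); out.append((g+R[:,2]*.019+dz*Z,R))
    return out
E
python3 - <<'E'
from h import *
s=env.observe();p0=s['position'];R0=s['tool_rot'];print(s['q'],p0,s['ft_force'],s['grip_width'])
g0,R=lever([(0,50)])[0];print(g0-p0)
plan(lever([(a,50+a*40/75) for a in np.arange(4,41,4)]),g0,R)
E
```

```text
[ -23.07592249   12.67900823  121.32762524   57.13154085   13.18342
 -160.1643491 ] [ 0.48566538 -0.02557672  0.13919814] [-6.4505255  -5.10920339  5.07526583] 0.013450242947972348
[-3.77544847e-07 -1.31631459e-03  2.45555731e-04]
[[-0.009, -0.0, -0.01], [-0.0, 0.047, 0.0]]
[[-0.02, 0.0, -0.019], [0.0, 0.095, -0.0]]
[[-0.03, 0.0, -0.028], [-0.0, 0.142, 0.0]]
[[-0.042, -0.0, -0.035], [-0.0, 0.19, 0.0]]
[[-0.053, 0.0, -0.042], [-0.0, 0.237, 0.0]]
[[-0.066, -0.0, -0.048], [0.0, 0.284, 0.0]]
[[-0.078, -0.0, -0.053], [-0.0, 0.332, 0.0]]
[[-0.091, 0.0, -0.057], [-0.0, 0.379, -0.0]]
[[-0.104, -0.0, -0.06], [0.0, 0.427, -0.0]]
[[-0.118, -0.0, -0.062], [0.0, 0.474, 0.0]]
```

```bash
python3 - <<'E'
from h import *
g0,R=lever([(0,50)])[0]
plan(lever([(a,50+a*.9) for a in np.arange(4,41,4)]),g0,R)
E
```

```text
[[-0.008, -0.0, -0.01], [-0.0, 0.08, -0.0]]
[[-0.016, 0.0, -0.02], [0.0, 0.16, -0.0]]
[[-0.026, -0.0, -0.029], [0.0, 0.24, -0.0]]
[[-0.035, -0.0, -0.037], [0.0, 0.32, -0.0]]
[[-0.046, -0.0, -0.044], [0.0, 0.4, -0.0]]
[[-0.056, -0.0, -0.051], [0.0, 0.48, -0.0]]
[[-0.068, 0.0, -0.057], [-0.0, 0.56, -0.0]]
[[-0.079, 0.0, -0.062], [0.0, 0.64, -0.0]]
[[-0.091, -0.0, -0.066], [0.0, 0.72, -0.0]]
[[-0.103, 0.0, -0.07], [-0.0, 0.8, 0.0]]
```

Call:
step_arm([
  [[-0.008,0,-0.01],[0,0.08,0]],
  [[-0.008,0,-0.01],[0,0.08,0]],
  [[-0.016,0,-0.02],[0,0.16,0]],
  [[-0.016,0,-0.02],[0,0.16,0]],
  [[-0.026,0,-0.029],[0,0.24,0]],
  [[-0.026,0,-0.029],[0,0.24,0]],
  [[-0.035,0,-0.037],[0,0.32,0]],
  [[-0.035,0,-0.037],[0,0.32,0]],
  [[-0.046,0,-0.044],[0,0.4,0]],
  [[-0.046,0,-0.044],[0,0.4,0]],
])

```text
time_s: 4.15
position: [0.4879, -0.0248, 0.1579]
tool_rot: [[-0.924, 0.093, 0.371], [0.086, 0.996, -0.036], [-0.373, -0.002, -0.928]]
ft_force: [-8.3, -5.6, 5.1]
grip_width: 0.0132
gripper_force: 29.2
```

```bash
python3 - <<'E'
from h import *
s=env.observe();print(s['q'],s['position'],s['ft_force'],s['grip_width'])
g0,R=lever([(20,68)])[0];print(g0-s['position'])
plan(lever([(a,68+22*min(1,(a-20)/30)) for a in np.arange(25,71,5)]),g0,R)
E
```

```text
[ -19.66573623   12.4108851   106.0723176     8.03318717   40.50593095
 -109.48751535] [ 0.48788416 -0.02475985  0.15788238] [-8.30716114 -5.61475958  5.1193156 ] 0.01321381315312916
[-0.00026669 -0.00232466  0.00052665]
[[-0.011, -0.0, -0.012], [0.0, 0.081, -0.0]]
[[-0.024, -0.0, -0.023], [0.0, 0.163, 0.0]]
[[-0.037, 0.0, -0.033], [0.0, 0.244, 0.0]]
[[-0.051, -0.0, -0.041], [0.0, 0.326, -0.0]]
[[-0.065, -0.0, -0.048], [0.0, 0.407, 0.0]]
[[-0.08, -0.0, -0.054], [0.0, 0.489, 0.0]]
[[-0.099, 0.0, -0.056], [0.0, 0.489, 0.0]]
[[-0.119, 0.0, -0.057], [0.0, 0.489, 0.0]]
[[-0.138, -0.0, -0.056], [0.0, 0.489, 0.0]]
[[-0.157, 0.0, -0.054], [0.0, 0.489, 0.0]]
```

Call:
step_arm([
  [[-0.011,0,-0.012],[0,0.081,0]],
  [[-0.024,0,-0.023],[0,0.163,0]],
  [[-0.037,0,-0.033],[0,0.244,0]],
  [[-0.051,0,-0.041],[0,0.326,0]],
  [[-0.065,0,-0.048],[0,0.407,0]],
  [[-0.08,0,-0.054],[0,0.489,0]],
  [[-0.099,0,-0.056],[0,0.489,0]],
  [[-0.119,0,-0.057],[0,0.489,0]],
  [[-0.138,0,-0.056],[0,0.489,0]],
  [[-0.157,0,-0.054],[0,0.489,0]],
])

```text
time_s: 4.98
position: [0.5236, -0.0276, 0.1885]
tool_rot: [[-0.996, 0.091, -0.004], [0.091, 0.996, 0.001], [0.004, 0.0, -1.0]]
ft_force: [-7.4, -1.5, -4.4]
grip_width: 0.0133
gripper_force: 27.6
```

```bash
python3 - <<'E'
from h import *
s=env.observe();print(s['q'],s['position'],s['ft_force'],s['grip_width'])
g0,R=lever([(70,90)])[0];print(g0-s['position']);print(R[:,1])
d=grab('scene');cv2.imwrite('pics/s2.png',cv2.resize(d['img'][190:370,180:380],(660,594))[:,:,::-1])
E
```

```text
[-1.59564996e+01  2.14314424e+01  8.24252917e+01 -2.80516181e-02
  7.63919130e+01 -1.00700078e+02] [ 0.52363249 -0.02763788  0.18854763] [-7.40543805 -1.51160411 -4.39218631] 0.013269757854934944
[ 0.00150465 -0.00312621  0.0025397 ]
[0.0976 0.9952 0.    ]
```

View pics/s2.png

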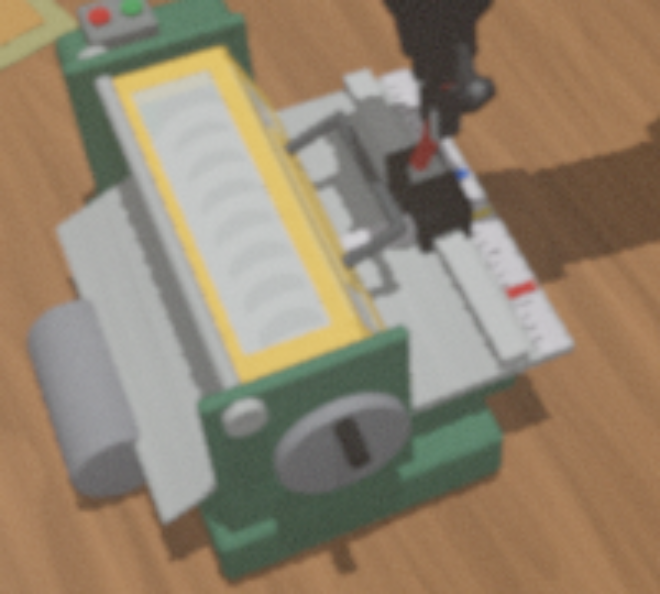

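The lever is upright in the gripper, with the pointer at crop (483,212) and the red mark at (521,289). Now I'll slide the fence +y.

Call:
step_arm([
  [[0,0.02,0],[0,0,0]],
  [[0,0.05,0],[0,0,0]],
  [[0,0.08,0],[0,0,0]],
  [[0,0.11,0],[0,0,0]],
  [[0,0.14,0],[0,0,0]],
  [[0,0.17,0],[0,0,0]],
  [[0,0.2,0],[0,0,0]],
  [[0,0.225,0],[0,0,0]],
  [[0,0.243,0],[0,0,0]],
  [[0,0.243,0],[0,0,0]],
])

```text
time_s: 5.87
position: [0.5319, 0.0462, 0.189]
tool_rot: [[-0.996, 0.092, -0.003], [0.092, 0.996, 0.0], [0.003, -0.0, -1.0]]
ft_force: [2.3, 2.4, -25.7]
grip_width: 0.0137
gripper_force: 24.9
```

Call:
step_arm([
  [[0,0,0],[0,0,0]],
  [[0,0,0],[0,0,0]],
])

```text
time_s: 6.03
position: [0.5318, 0.0458, 0.189]
tool_rot: [[-0.996, 0.093, -0.003], [0.093, 0.996, 0.001], [0.003, 0.0, -1.0]]
ft_force: [2.2, 2.6, -26.5]
grip_width: 0.0135
gripper_force: 24.8
```

```bash
python3 - <<'E'
from h import *
s=env.observe();print(s['position'],s['ft_force'])
for n in ('wrist','top','scene'):
    d=grab(n);c=proj(d,(.5161,.0755,.113));print(n,c)
    if not(0<c[0]<640 and 0<c[1]<480): continue
    u,v=c.astype(int);w=40;k=d['img'][max(0,v-w):v+w,max(0,u-w):u+w]
    cv2.imwrite(f'pics/z_{n}.png',cv2.resize(k,(400,400),interpolation=cv2.INTER_NEAREST)[:,:,::-1])
    hsv=cv2.cvtColor(d['img'],cv2.COLOR_RGB2HSV).astype(int);H,S,V=hsv[...,0],hsv[...,1],hsv[...,2]
    vv,uu=np.mgrid[0:480,0:640];box=(abs(uu-u)<25)&(abs(vv-v)<20)
    for nm,m,z in (('red',((H<6)|(H>174))&(S>130)&box,.11),('yel',(H>20)&(H<35)&(S>120)&box,.116)):
        ys,xs=np.where(m)
        if len(xs): q=onz(d,xs.mean(),ys.mean(),z);print(nm,len(xs),xs.mean(),ys.mean(),q,q@Y)
import glob
ims=[cv2.imread(f) for f in sorted(glob.glob('pics/z_*.png'))][:2];cv2.imwrite('pics/z.png',np.hstack(ims))
E
```

```text
[0.53183901 0.04584989 0.18899315] [  2.2093118    2.61197937 -26.52410403]
wrist [368.07949199 221.5807778 ]
red 385 365.5974025974026 220.73506493506494 [0.51620651 0.07440996 0.11      ] 0.1244345458354886
yel 222 375.31531531531533 224.24324324324326 [0.5172907  0.07918429 0.116     ] 0.1292917813818047
top [284.35351558 248.80349229]
red 11 285.09090909090907 247.27272727272728 [0.51993874 0.07420565 0.11      ] 0.12459548596108577
yel 9 282.44444444444446 246.44444444444446 [0.52077991 0.07946138 0.116     ] 0.12990807924369274
scene [337.04444401 276.36777306]
red 32 320.375 259.21875 [0.52296662 0.01031415 0.11      ] 0.06130617987110603
yel 9 338.6666666666667 276.55555555555554 [0.51434215 0.07962544 0.116     ] 0.12944303609592073
```

View pics/z.png

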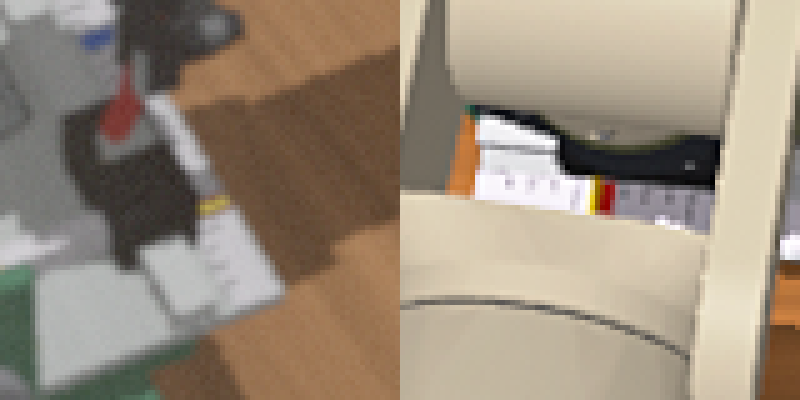

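The left (scene) and right (top) crops show the yellow pointer on the +y edge of the red mark, so the fence is slightly too far. I'll check the wrist crop for the exact offset.

```bash
python3 - <<'E'
from h import *
d=grab('wrist');im=d['img'];hsv=cv2.cvtColor(im,cv2.COLOR_RGB2HSV).astype(int);H,S,V=hsv[...,0],hsv[...,1],hsv[...,2]
for v in range(205,240,3):
    r=[u for u in range(340,400) if (H[v,u]<6 or H[v,u]>174) and S[v,u]>130]; y=[u for u in range(340,400) if 20<H[v,u]<35 and S[v,u]>120]
    f=lambda u,z:round(float(onz(d,u,v,z)@Y),4)
    print(v,[(min(r),max(r)+1,f(min(r)-.0,.11),f(max(r)+1,.11))] if r else '',[(min(y),max(y)+1,f(min(y),.116),f(max(y)+1,.116))] if y else '')
cv2.imwrite('pics/zw.png',cv2.resize(im[190:260,330:410],(640,560),interpolation=cv2.INTER_NEAREST)[:,:,::-1])
E
```

```text
205 [(361, 377, 0.1214, 0.1306)] 
208 [(361, 372, 0.1214, 0.1278)] [(374, 378, 0.1281, 0.1303)]
211 [(361, 371, 0.1215, 0.1273)] [(373, 380, 0.1276, 0.1315)]
214 [(361, 371, 0.1215, 0.1273)] [(373, 380, 0.1276, 0.1316)]
217 [(361, 371, 0.1216, 0.1274)] [(373, 380, 0.1277, 0.1317)]
220 [(361, 371, 0.1217, 0.1275)] [(373, 379, 0.1278, 0.1312)]
223 [(361, 371, 0.1217, 0.1276)] [(373, 379, 0.1279, 0.1313)]
226 [(361, 371, 0.1218, 0.1276)] [(372, 379, 0.1274, 0.1314)]
229 [(361, 371, 0.1218, 0.1277)] [(372, 379, 0.1274, 0.1314)]
232 [(360, 370, 0.1213, 0.1272)] [(372, 379, 0.1275, 0.1315)]
235 [(360, 370, 0.1214, 0.1273)] [(372, 379, 0.1276, 0.1316)]
238 [(360, 370, 0.1214, 0.1273)] [(372, 378, 0.1277, 0.1311)]
```

View pics/zw.png

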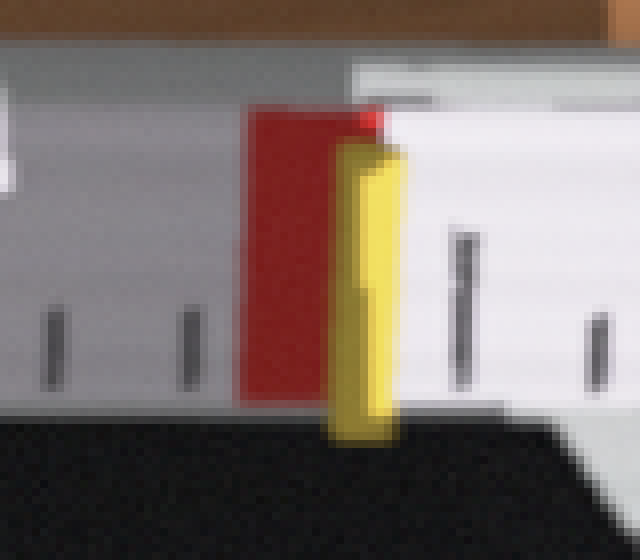

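The wrist crop shows the red tape at columns 248–384 and the pointer at 335–405, so the pointer is about 3.2 mm too far to +y. I'll go back that much and ease the upward pull by 1.5 mm.

Call:
step_arm([
  [[0,-0.005,0.004],[0,0,0]],
  [[0,-0.0105,0.005],[0,0,0]],
  [[0,-0.0105,0.005],[0,0,0]],
  [[0,-0.0105,0.005],[0,0,0]],
])

```text
time_s: 6.57
position: [0.5316, 0.0416, 0.1889]
tool_rot: [[-0.996, 0.094, -0.001], [0.094, 0.996, -0.001], [0.001, -0.001, -1.0]]
ft_force: [-3.4, 2.7, -15.3]
grip_width: 0.0135
gripper_force: 26.2
```

```bash
cat >> h.py <<'E'
def check():
    d=grab('wrist');im=d['img'];hsv=cv2.cvtColor(im,cv2.COLOR_RGB2HSV).astype(int);H,S,V=hsv[...,0],hsv[...,1],hsv[...,2]
    u0,v0=proj(d,(.516,.0755,.113)).astype(int);print(u0,v0)
    for v in range(v0-18,v0+20,3):
        U=range(max(0,u0-30),min(640,u0+30))
        r=[u for u in U if (H[v,u]<6 or H[v,u]>174) and S[v,u]>130]; y=[u for u in U if 20<H[v,u]<35 and S[v,u]>100]
        f=lambda u,z:round(float(onz(d,u,v,z)@Y),4)
        print(v,(f(min(r),.11),f(max(r)+1,.11)) if r else '',(f(min(y),.116),f(max(y)+1,.116)) if y else '')
    return d
E
python3 - <<'E'
from h import *
d=check()
s=env.observe();print(s['position'],s['ft_force'],s['q'])
E
```

```text
375 220
202  
205 (0.1217, 0.1309) 
208 (0.1217, 0.131) (0.1238, 0.1266)
211 (0.1218, 0.1311) (0.1233, 0.1278)
214 (0.1219, 0.1312) (0.1234, 0.1273)
217 (0.1214, 0.1307) (0.1234, 0.1274)
220 (0.1214, 0.1308) (0.1235, 0.1275)
223 (0.1215, 0.1308) (0.1236, 0.1275)
226 (0.1216, 0.1309) (0.1236, 0.1276)
229 (0.1216, 0.131) (0.1237, 0.1277)
232 (0.1217, 0.1305) (0.1232, 0.1278)
235 (0.1218, 0.1306) (0.1233, 0.1273)
238 (0.1219, 0.1307) (0.1234, 0.1274)
[0.53158848 0.04156672 0.18892235] [ -4.0791186    2.93193211 -14.44876173] [-8.21924885e+00  2.21792473e+01  8.11383711e+01 -8.31205178e-02
  7.67297496e+01 -9.28328011e+01]
```

```bash
python3 - <<'E'
from h import *
p,R=lever([(69,90)],.0734)[0]
s=env.observe();print(p-s['position'])
G=lever([(a,90-25*(69-a)/69) for a in [64,59,54,49,44,39,34,29,24,19]],.0739)
plan(G,p,R);print()
p2,R2=G[-1]
G=lever([(a,90-25*(69-a)/69) for a in [15,11,7,3,0]],.0739)+lever([(0,65)]*2,.0739,-.003)
plan(G,p2,R2)
E
```

```text
[-0.00041584  0.00082753  0.00190874]
[[0.017, 0.002, 0.005], [0.0, -0.04, -0.0]]
[[0.033, 0.002, 0.012], [0.0, -0.081, -0.0]]
[[0.048, 0.002, 0.02], [0.0, -0.121, 0.0]]
[[0.063, 0.002, 0.03], [0.0, -0.161, -0.0]]
[[0.077, 0.002, 0.041], [0.0, -0.201, 0.0]]
[[0.089, 0.002, 0.053], [0.0, -0.242, 0.0]]
[[0.101, 0.002, 0.067], [0.0, -0.282, 0.0]]
[[0.111, 0.002, 0.081], [-0.0, -0.322, -0.0]]
[[0.12, 0.002, 0.097], [0.0, -0.362, -0.0]]
[[0.128, 0.002, 0.113], [-0.0, -0.403, -0.0]]

[[0.009, 0.0, 0.011], [-0.0, -0.032, 0.0]]
[[0.017, 0.0, 0.023], [-0.0, -0.064, 0.0]]
[[0.024, -0.0, 0.036], [0.0, -0.097, -0.0]]
[[0.031, -0.0, 0.049], [0.0, -0.129, 0.0]]
[[0.035, -0.0, 0.059], [-0.0, -0.153, 0.0]]
[[0.038, -0.0, 0.069], [-0.0, -0.153, 0.0]]
[[0.038, -0.0, 0.069], [-0.0, -0.153, 0.0]]
```

Call:
step_arm([
  [[0.017,0.002,0.005],[0,-0.04,0]],
  [[0.033,0.002,0.012],[0,-0.081,0]],
  [[0.048,0.002,0.02],[0,-0.121,0]],
  [[0.063,0.002,0.03],[0,-0.161,0]],
  [[0.077,0.002,0.041],[0,-0.201,0]],
  [[0.089,0.002,0.053],[0,-0.242,0]],
  [[0.101,0.002,0.067],[0,-0.282,0]],
  [[0.111,0.002,0.081],[0,-0.322,0]],
  [[0.111,0.002,0.081],[0,-0.322,0]],
])

```text
time_s: 7.37
position: [0.5016, 0.0444, 0.1687]
tool_rot: [[-0.96, 0.094, 0.262], [0.09, 0.996, -0.028], [-0.264, -0.003, -0.965]]
ft_force: [-0.3, 2.5, 4.3]
grip_width: 0.0131
gripper_force: 28.1
```

```bash
python3 - <<'E'
from h import *
d=check()
s=env.observe();print(s['position'],s['ft_force'],s['q'],s['grip_width'])
print(lever([(29,75.5)],.0734)[0][0]-s['position'])
E
```

```text
379 256
238  
241 (0.1216, 0.1312) 
244 (0.1217, 0.1308) 
247 (0.1213, 0.131) (0.1229, 0.1266)
250 (0.1214, 0.1312) (0.1231, 0.1273)
253 (0.1216, 0.1308) (0.1227, 0.1275)
256 (0.1212, 0.131) (0.1229, 0.1271)
259 (0.1213, 0.1307) (0.123, 0.1273)
262 (0.1215, 0.1309) (0.1232, 0.1274)
265 (0.1216, 0.1311) (0.1228, 0.1271)
268 (0.1218, 0.1307) (0.1229, 0.1273)
271 (0.1219, 0.1309) (0.1231, 0.1274)
274  (0.1227, 0.1282)
[0.50157519 0.04437034 0.16864714] [-2.38904309  1.50024722  8.98153477] [ -8.834162    14.97553635  98.00308632   0.95413     51.88093339
 -93.95530845] 0.013359217710253434
[-0.00359063  0.00127868 -0.0021794 ]
```

Pointer is still about 1.1 mm short; I'll correct that while the cam is free.

Call:
step_arm([
  [[0,0.004,0],[0,0,0]],
  [[0,0.005,0],[0,0,0]],
  [[0,0.005,0],[0,0,0]],
])

```text
time_s: 7.67
position: [0.5017, 0.0455, 0.1686]
tool_rot: [[-0.961, 0.094, 0.258], [0.09, 0.996, -0.028], [-0.26, -0.004, -0.966]]
ft_force: [-4.9, -1.4, 10.6]
grip_width: 0.0137
gripper_force: 29.1
```

```bash
python3 - <<'E'
from h import *
d=check()
s=env.observe();print(s['position'],s['ft_force'])
p,R=lever([(29,75.5)],.0734)[0]
plan(lever([(a,90-25*(69-a)/69) for a in [25,21,17,13,9,5,2,0]],.0734)+lever([(0,65)]*2,.0734,-.003),p,R)
E
```

```text
377 256
238  
241 (0.1215, 0.1306) 
244 (0.1216, 0.1313) 
247 (0.1218, 0.1309) (0.1239, 0.1276)
250 (0.1214, 0.1311) (0.1241, 0.1283)
253 (0.1215, 0.1307) (0.1242, 0.1284)
256 (0.1216, 0.1309) (0.1239, 0.1281)
259 (0.1212, 0.1311) (0.124, 0.1283)
262 (0.1214, 0.1307) (0.1236, 0.1284)
265 (0.1215, 0.1309) (0.1238, 0.1281)
268 (0.1216, 0.1311) (0.1239, 0.1282)
271 (0.1218, 0.1307) (0.1241, 0.1284)
274  (0.1237, 0.1286)
[0.50169265 0.045444   0.16861995] [-4.74255031 -1.91840969 11.35927573]
[[0.01, 0.0, 0.01], [0.0, -0.032, 0.0]]
[[0.02, -0.0, 0.021], [-0.0, -0.064, -0.0]]
[[0.028, -0.0, 0.032], [-0.0, -0.096, 0.0]]
[[0.036, 0.0, 0.045], [0.0, -0.129, -0.0]]
[[0.043, 0.0, 0.057], [0.0, -0.161, 0.0]]
[[0.049, -0.0, 0.071], [-0.0, -0.193, 0.0]]
[[0.053, -0.0, 0.081], [-0.0, -0.217, 0.0]]
[[0.055, -0.0, 0.088], [0.0, -0.233, 0.0]]
[[0.057, -0.0, 0.098], [0.0, -0.233, 0.0]]
[[0.057, -0.0, 0.098], [0.0, -0.233, 0.0]]
```

Call:
step_arm([
  [[0.01,0,0.01],[0,-0.032,0]],
  [[0.02,0,0.021],[0,-0.064,0]],
  [[0.028,0,0.032],[0,-0.096,0]],
  [[0.036,0,0.045],[0,-0.129,0]],
  [[0.043,0,0.057],[0,-0.161,0]],
  [[0.049,0,0.071],[0,-0.193,0]],
  [[0.053,0,0.081],[0,-0.217,0]],
  [[0.055,0,0.088],[0,-0.233,0]],
  [[0.057,0,0.095],[0,-0.233,0]],
  [[0.057,0,0.095],[0,-0.233,0]],
])

```text
time_s: 8.55
position: [0.4922, 0.0464, 0.136]
tool_rot: [[-0.899, 0.094, 0.428], [0.084, 0.996, -0.043], [-0.43, -0.003, -0.903]]
ft_force: [-3.7, 1.0, 6.2]
grip_width: 0.0137
gripper_force: 28.7
```

```bash
python3 - <<'E'
from h import *
d=check()
s=env.observe();print(s['position'],s['ft_force'],s['q'])
print(lever([(0,65)],.0734)[0][0]-s['position'])
E
```

```text
384 299
281  
284 (0.1214, 0.1308) 
287 (0.1216, 0.1311) 
290 (0.1213, 0.1314) (0.1237, 0.1269)
293 (0.1216, 0.1312) (0.1239, 0.1276)
296 (0.1213, 0.1311) (0.1237, 0.1283)
299 (0.1215, 0.1245) (0.1239, 0.1286)
302 (0.1212, 0.1312) (0.1237, 0.1284)
305 (0.1215, 0.1245) (0.1239, 0.1287)
308 (0.1217, 0.1242) (0.1237, 0.1285)
311 (0.1224, 0.1245) (0.124, 0.1283)
314  (0.1232, 0.1291)
317  (0.1235, 0.1294)
[0.49223451 0.04641939 0.13600627] [-4.38189273 -4.65131133  5.78092479] [ -9.1408401   14.53505698 109.46095019   2.85439249  30.59877783
 -95.91482074]
[-0.0035688   0.00014354  0.00077242]
```

Call:
step_arm([
  [[0.003,0,0.006],[0,0,0]],
  [[0.006,0,0.012],[0,0,0]],
  [[0.009,0,0.018],[0,0,0]],
  [[0.009,0,0.018],[0,0,0]],
])

```text
time_s: 8.93
position: [0.4929, 0.0463, 0.1324]
tool_rot: [[-0.897, 0.094, 0.433], [0.083, 0.996, -0.044], [-0.435, -0.004, -0.9]]
ft_force: [-16.3, -1.1, 32.4]
grip_width: 0.0136
gripper_force: 33.8
```

```bash
python3 - <<'E'
from h import *
d=check()
s=env.observe();print(s['position'],s['ft_force'])
E
```

```text
385 304
286  
289 (0.1214, 0.1312) 
292 (0.1216, 0.131) 
295 (0.1214, 0.1313) (0.1236, 0.1272)
298 (0.1211, 0.1312) (0.1239, 0.1275)
301 (0.1214, 0.131) (0.1236, 0.1282)
304 (0.1216, 0.1245) (0.1239, 0.1285)
307 (0.1209, 0.1243) (0.1237, 0.1283)
310 (0.1211, 0.1245) (0.1235, 0.1286)
313 (0.1218, 0.1313) (0.1237, 0.1284)
316 (0.1226, 0.1246) (0.1235, 0.1287)
319  (0.1233, 0.129)
322  (0.1231, 0.1293)
[0.49288907 0.04634475 0.1324181 ] [-16.97436472  -1.61897884  32.48263893]
```

Force rose to 32 N with little further travel, so the lever is at its stop, and the pointer is still centred. I'll release and back off.

Call:
step_arm([
  [[0,0,0],[0,0,0]],
  [[0,0,0],[0,0,0]],
  [[0,0,0],[0,0,0]],
  [[0,0,0],[0,0,0]],
  [[0,0,-0.08],[0,0,0]],
  [[0,0,-0.16],[0,0,0]],
  [[0,0,-0.26],[0,0,0]],
  [[0,0,-0.36],[0,0,0]],
  [[0,0,-0.46],[0,0,0]],
  [[0,0,-0.5],[0,0,0]],
], jaw=50)

```text
time_s: 9.82
position: [0.4263, 0.0534, 0.2664]
tool_rot: [[-0.9, 0.093, 0.425], [0.083, 0.996, -0.042], [-0.427, -0.003, -0.904]]
ft_force: [0.3, -0.3, -0.1]
grip_width: 0.0501
gripper_force: 0.0
```

```bash
python3 - <<'E'
from h import *
s=env.observe();p0=s['position'];R0=s['tool_rot'];print(p0,s['q'],s['ft_force'])
d=check();cv2.imwrite('pics/w3.png',d['img'][:,:,::-1])
# full edge fit of lever angle by depth
d=grab('top');hsv=cv2.cvtColor(d['img'],cv2.COLOR_RGB2HSV).astype(int)
H,S=hsv[...,0],hsv[...,1];m=((H<6)|(H>174))&(S>150)
P=np.array([dep(d,u,v) for v,u in zip(*np.where(m)) if 280<u<340 and 230<v<290 and d['z_map'][v,u]>0]);P=P[(P[:,2]>.13)&(P[:,2]<.18)]
if len(P)>20: print('lever slope deg',np.degrees(np.arctan(np.polyfit(P@X,P[:,2],1)[0])),(P@Y).mean(),len(P))
bar=np.array([.5823,-.0217,.184])
for phi in (55,65,75):
  R=tool(phi,'x')
  for k in (0,1):
    print(phi,k);plan([(bar+R[:,2]*(.019-.10),R@np.diag([-1,-1,1]) if k else R)],p0,R0)
E
```

```text
[0.42632381 0.05343772 0.26641413] [ -9.83773867  -2.54086577 103.43482287   2.20190832  53.89221862
 -95.41290836] [ 0.28115809 -0.29907343 -0.09748656]
355 230
212 (0.0993, 0.101) 
215 (0.0994, 0.1018) 
218 (0.0994, 0.1019) 
221 (0.0995, 0.1304) 
224 (0.0995, 0.1307) (0.1249, 0.1265)
227 (0.0995, 0.1309) (0.1243, 0.1276)
230 (0.0996, 0.1235) (0.1236, 0.1278)
233 (0.0996, 0.1306) (0.1238, 0.128)
236 (0.0997, 0.1308) (0.1241, 0.1274)
239 (0.0997, 0.1311) (0.1243, 0.1277)
242 (0.0998, 0.1033) (0.1228, 0.1296)
245 (0.0998, 0.1034) (0.123, 0.1299)
248 (0.0999, 0.1034) 
lever slope deg -5.285838533647092 0.09445256254775389 224
55 0
[[-0.326, -0.2, 0.214], [-0.17, -0.169, 2.001]]
55 1
[[-0.326, -0.2, 0.214], [0.169, -0.169, -1.988]]
65 0
[[-0.373, -0.2, 0.21], [0.005, 0.006, 2.006]]
65 1
[[-0.373, -0.2, 0.21], [-0.006, 0.005, -1.994]]
75 0
[[-0.42, -0.2, 0.214], [0.179, 0.181, 2.0]]
75 1
[[-0.42, -0.2, 0.214], [-0.18, 0.179, -1.988]]
```

View pics/w3.png

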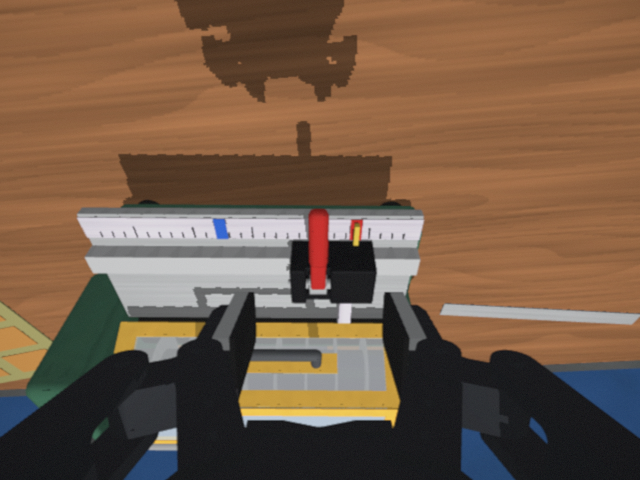

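The picture shows the lever down at (318,250), the pointer on the red mark at (357,232), and the blue mark away at (220,229). The handle bar is visible at rows ~350–363, columns 255–318. I'll refine the bar position from this view and compare the lever slope with the start.

```bash
python3 - <<'E'
from h import *
import pickle
d=pickle.load(open('c0.pkl','rb'))['top'];hsv=cv2.cvtColor(d['img'],cv2.COLOR_RGB2HSV).astype(int)
H,S=hsv[...,0],hsv[...,1];m=((H<6)|(H>174))&(S>150)
P=np.array([dep(d,u,v) for v,u in zip(*np.where(m)) if 320<u<350 and 230<v<290]);P=P[(P[:,2]>.13)&(P[:,2]<.18)]
print('slope0',np.degrees(np.arctan(np.polyfit(P@X,P[:,2],1)[0])))
d=grab('wrist');g=d['img'].max(2).astype(int)
for u in (265,280,295,305):
    r=[v for v in range(340,375) if g[v,u]<100]
    c=np.mean(r)+.5; print(u,min(r),max(r),onz(d,u+.5,c,.184).round(4), onz(d,u+.5,c,.184)@X, dep(d,u,int(c)).round(4))
print('top bar X',np.array([.5823,-.0217,.184])@X)
bar=np.array([.5823,-.0217,.184])
s=env.observe();p0=s['position'];R0=s['tool_rot']
R=tool(62,'x');plan([(bar+R[:,2]*(.019-.09),R)],p0,R0)
E
```

```text
slope0 -3.5306137278427254
265 350 361 [ 0.5853 -0.0069  0.184 ] 0.583157505904383 [ 0.5802 -0.0061  0.1872]
280 351 361 [0.5866 0.0055 0.184 ] 0.583210880654589 [0.5821 0.006  0.1867]
295 351 361 [0.5871 0.0181 0.184 ] 0.5825419854346006 [0.5833 0.0182 0.1857]
305 351 361 [0.5884 0.0263 0.184 ] 0.5830476281893324 [0.5848 0.0264 0.1862]
top bar X 0.5816228800000001
[[-0.365, -0.2, 0.232], [-0.051, -0.051, 2.005]]
```

Call:
step_arm([
  [[-0.2,-0.1,0],[0,0,1]],
  [[-0.2,-0.1,0],[0,0,1]],
  [[-0.2,-0.1,0],[0,0,1]],
  [[-0.2,-0.1,0],[0,0,1]],
  [[-0.2,-0.1,0],[0,0,1]],
  [[-0.2,-0.1,0],[0,0,1]],
  [[-0.2,-0.1,0],[0,0,1]],
  [[-0.2,-0.1,0],[0,0,1]],
], jaw=38)

```text
time_s: 10.63
position: [0.478, 0.0183, 0.2862]
tool_rot: [[-0.572, 0.706, 0.417], [0.765, 0.643, -0.041], [-0.297, 0.296, -0.908]]
ft_force: [-0.9, -0.6, 0.0]
grip_width: 0.0381
gripper_force: 0.0
```

```bash
python3 - <<'E'
from h import *
s=env.observe();p0=s['position'];R0=s['tool_rot'];print(p0,s['q'])
bar=np.array([.5831,-.0218,.184]);R=tool(62,'x');plan([(bar+R[:,2]*(.019-.09),R)],p0,R0)
E
```

```text
[0.47799678 0.01832239 0.28615765] [-13.98171444   1.90173767  95.43939608   4.13357904  58.16753126
 -54.96468132]
[[-0.192, 0.051, 0.225], [-0.067, -0.028, 1.003]]
```

Call:
step_arm([
  [[-0.192,0.051,0.1],[-0.067,-0.028,1]],
  [[-0.192,0.051,0.1],[-0.067,-0.028,1]],
  [[-0.192,0.051,0.1],[-0.067,-0.028,1]],
  [[-0.192,0.051,0.1],[-0.067,-0.028,1]],
  [[-0.192,0.051,0.1],[-0.067,-0.028,1]],
  [[-0.192,0.051,0.15],[-0.067,-0.028,1]],
  [[-0.192,0.051,0.225],[-0.067,-0.028,1]],
  [[-0.192,0.051,0.225],[-0.067,-0.028,1]],
  [[-0.192,0.051,0.225],[-0.067,-0.028,1]],
])

```text
time_s: 11.38
position: [0.5496, -0.0184, 0.247]
tool_rot: [[0.091, 0.88, 0.466], [0.996, -0.08, -0.045], [-0.003, 0.468, -0.884]]
ft_force: [0.6, 0.3, 0.5]
grip_width: 0.0381
gripper_force: 0.0
```

```bash
python3 - <<'E'
from h import *
s=env.observe();p0=s['position'];R0=s['tool_rot'];print(p0,s['q'])
bar=np.array([.5831,-.0218,.184]);R=tool(62,'x');plan([(bar+R[:,2]*.019,R)],p0,R0)
d=grab('wrist','w4.png');print(proj(d,bar),proj(d,bar+.055*Y),proj(d,bar-.055*Y))
E
```

```text
[ 0.54961581 -0.01835983  0.24698255] [-16.77298609  10.42864324  93.39428896   6.96286364  48.9185102
 -14.86714772]
[[-0.001, 0.001, 0.301], [-0.002, -0.001, 0.008]]
[319.67883843 253.5155707 ] [320.3680483  156.36306713] [319.07741828 338.29304694]
```

View pics/w4.png

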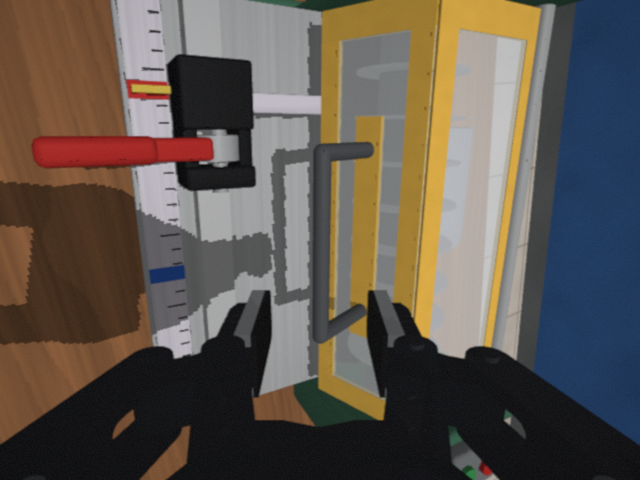

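The bar is at column 321, rows 147–340, centred between the fingers as predicted (320, 156–338). The pointer sits centred on the red mark at (150,89). I'll advance and grip.

Call:
step_arm([
  [[0,0,0.06],[0,0,0]],
  [[0,0,0.12],[0,0,0]],
  [[0,0,0.17],[0,0,0]],
  [[0,0,0.22],[0,0,0]],
  [[0,0,0.26],[0,0,0]],
  [[0,0,0.29],[0,0,0.008]],
  [[0,0,0.3],[0,0,0.008]],
  [[0,0,0.3],[0,0,0.008]],
  [[0,0,0.3],[0,0,0.008]],
])

```text
time_s: 12.18
position: [0.5922, -0.0225, 0.1699]
tool_rot: [[0.099, 0.877, 0.47], [0.995, -0.088, -0.046], [0.001, 0.472, -0.881]]
ft_force: [-1.0, -0.3, 0.2]
grip_width: 0.0377
gripper_force: 0.0
```

Call:
step_arm([
  [[0,0,0],[0,0,0]],
  [[0,0,0],[0,0,0]],
  [[0,0,0],[0,0,0]],
  [[0,0,0],[0,0,0]],
  [[0,0,0],[0,0,0]],
  [[0,0,0],[0,0,0]],
  [[0,0,0],[0,0,0]],
], jaw=0, grip_force=30)

```text
time_s: 12.77
position: [0.5919, -0.0225, 0.1698]
tool_rot: [[0.099, 0.877, 0.47], [0.995, -0.088, -0.046], [0.001, 0.472, -0.882]]
ft_force: [-5.8, 0.8, 6.1]
grip_width: 0.0087
gripper_force: 29.5
```

```bash
cat >> h.py <<'E'
def guard(goals,ext=0):
    bar=np.array([.5831,-.0218,.184]);hin=bar+.144*X+.016*Z;out=[]
    for a,phi in goals:
        t=np.radians(a)-np.arctan2(16,144);r=np.hypot(.144,.016)
        g=hin-r*np.cos(t)*X+r*np.sin(t)*Z;R=tool(phi,'x');out.append((g+R[:,2]*.019,R))
    return out
E
python3 - <<'E'
from h import *
s=env.observe();p0=s['position'];print(p0,s['q'],s['ft_force'],s['grip_width'])
g,R=guard([(0,62)])[0];print(g-p0)
G=guard([(a,62+a*26/60) for a in range(3,61,3)])
plan(G[:10],g,R);print();plan(G[10:],*G[9])
E
```

```text
[ 0.59188336 -0.02248431  0.169796  ] [-15.7341832   19.55929027  94.9848572    7.75931213  37.91254908
 -14.98637088] [-5.76914283  0.81178228  6.10814937] 0.008687208468374983
[ 9.37874050e-05 -1.86274140e-04 -2.57200231e-03]
[[0.0, 0.009, -0.023], [0.029, 0.0, -0.0]]
[[0.0, 0.018, -0.046], [0.058, -0.0, 0.0]]
[[0.0, 0.029, -0.068], [0.087, -0.0, 0.0]]
[[-0.0, 0.041, -0.09], [0.116, 0.0, -0.0]]
[[0.0, 0.054, -0.111], [0.144, -0.0, -0.0]]
[[0.0, 0.068, -0.131], [0.173, 0.0, 0.0]]
[[0.0, 0.084, -0.15], [0.202, -0.0, 0.0]]
[[0.0, 0.1, -0.168], [0.231, -0.0, 0.0]]
[[0.0, 0.117, -0.186], [0.26, -0.0, 0.0]]
[[0.0, 0.135, -0.202], [0.289, -0.0, 0.0]]

[[0.0, 0.015, -0.019], [0.029, -0.0, 0.0]]
[[0.0, 0.031, -0.038], [0.058, -0.0, 0.0]]
[[0.0, 0.048, -0.055], [0.087, 0.0, -0.0]]
[[-0.0, 0.065, -0.072], [0.116, 0.0, 0.0]]
[[0.0, 0.084, -0.088], [0.144, -0.0, 0.0]]
[[-0.0, 0.103, -0.102], [0.173, -0.0, 0.0]]
[[0.0, 0.123, -0.116], [0.202, 0.0, -0.0]]
[[0.0, 0.144, -0.128], [0.231, -0.0, 0.0]]
[[-0.0, 0.165, -0.14], [0.26, -0.0, 0.0]]
[[0.0, 0.187, -0.15], [0.289, 0.0, -0.0]]
```

Call:
step_arm([
  [[0,0.009,-0.023],[0.029,0,0]],
  [[0,0.018,-0.046],[0.058,0,0]],
  [[0,0.029,-0.068],[0.087,0,0]],
  [[0,0.041,-0.09],[0.116,0,0]],
  [[0,0.054,-0.111],[0.144,0,0]],
  [[0,0.068,-0.131],[0.173,0,0]],
  [[0,0.084,-0.15],[0.202,0,0]],
  [[0,0.1,-0.168],[0.231,0,0]],
  [[0,0.117,-0.186],[0.26,0,0]],
  [[0,0.135,-0.202],[0.289,0,0]],
])

```text
time_s: 13.6
position: [0.5981, -0.0231, 0.2409]
tool_rot: [[0.099, 0.962, 0.255], [0.995, -0.096, -0.024], [0.001, 0.256, -0.967]]
ft_force: [-2.7, -0.2, -2.9]
grip_width: 0.0089
gripper_force: 29.4
```

```bash
python3 - <<'E'
from h import *
s=env.observe();p0=s['position'];R0=s['tool_rot'];print(p0,s['q'],s['ft_force'],s['wrist_torque'],s['grip_width'])
print(guard([(30,75)])[0][0]-p0)
E
```

```text
[ 0.59809452 -0.02312979  0.2409237 ] [-14.55780944  20.02539444  76.95867636   2.50152909  68.37568599
  -9.47278252] [-2.74017181 -0.21262026 -2.86892412] [-0.02575556  0.74841335 -0.02633346] 0.008874413842065469
[ 0.00113757 -0.00025229 -0.00113269]
```

Guard is following with small forces. I'll continue to 60°.

Call:
step_arm([
  [[0,0.015,-0.019],[0.029,0,0]],
  [[0,0.031,-0.038],[0.058,0,0]],
  [[0,0.048,-0.055],[0.087,0,0]],
  [[0,0.065,-0.072],[0.116,0,0]],
  [[0,0.084,-0.088],[0.144,0,0]],
  [[0,0.103,-0.102],[0.173,0,0]],
  [[0,0.123,-0.116],[0.202,0,0]],
  [[0,0.144,-0.128],[0.231,0,0]],
  [[0,0.165,-0.14],[0.26,0,0]],
  [[0,0.187,-0.15],[0.289,0,0]],
])

```text
time_s: 14.43
position: [0.64, -0.0273, 0.3012]
tool_rot: [[0.099, 0.994, 0.033], [0.995, -0.099, -0.003], [0.001, 0.033, -0.999]]
ft_force: [-9.8, 0.7, 8.2]
grip_width: 0.0084
gripper_force: 29.6
```

Call:
step_arm([
  [[0,0,0],[0,0,0]],
  [[0,0,0],[0,0,0]],
  [[0,0,0],[0,0,0]],
])

```text
time_s: 14.68
position: [0.6401, -0.0274, 0.3014]
tool_rot: [[0.099, 0.994, 0.036], [0.995, -0.099, -0.003], [0.001, 0.036, -0.999]]
ft_force: [-9.8, 0.9, 9.1]
grip_width: 0.009
gripper_force: 30.0
```

```bash
python3 - <<'E'
from h import *
s=env.observe();p0=s['position'];R0=s['tool_rot'];print(p0,s['ft_force'],s['grip_width'],s['qvel'])
g=p0-.019*R0[:,2]
bar=np.array([.5831,-.0218,.184])
# tool 2.6mm high at grip; assume bar heights as given
hin=bar+.144*X+.016*Z;v=g-hin
print('angle',np.degrees(np.arctan2(v[2],-v@X))+6.34,'r',np.hypot(v@X,v[2]))
print(guard([(60,88)])[0][0]-p0)
S=grab('scene','s5.png');T=grab('top')
# scene/top: guard panel plane fit from depth of yellow frame
for n,d in (('scene',S),('top',T)):
    hsv=cv2.cvtColor(d['img'],cv2.COLOR_RGB2HSV).astype(int);H,Sa,V=[hsv[...,i] for i in range(3)]
    m=(H>20)&(H<35)&(Sa>130)&(V>90)&(d['z_map']>0)
    P=np.array([dep(d,u,w) for w,u in zip(*np.where(m))])
    k=(P[:,2]>.19)&(P[:,2]<.45)&(P@X>.5)&(P@X<.8)&(abs(P@Y-.03)<.15);P=P[k];x,z=P@X,P[:,2]
    print(n,len(P),x.min(),x.max(),z.min(),z.max(),'hinge X',hin@X)
    # top panel line: points within the flat-top band
    D=np.hypot(x-hin@X,z-.2);t=(D>.02)&(D<.08)
    if t.sum()>30: print('top slope',np.degrees(np.arctan2(np.median((z[t]-.2)),np.median(hin@X-x[t]))),'fit',np.degrees(np.arctan(-np.polyfit(z[t],x[t],1)[0])),t.sum())
E
```

```text
[ 0.64013599 -0.02735406  0.30136049] [-9.78970482  0.94810947  9.13850646] 0.009000839445138128 [-0.07294867 -0.19209858  0.40029208 -0.06275779 -0.12655893 -0.12188031]
angle 60.3620472552231 r 0.14871717607941262
[ 0.00148842 -0.00018548 -0.00364126]
scene 1194 0.6088007355719016 0.7229091840777164 0.20606854734237012 0.40289734335635397 hinge X 0.7264214272
top slope 54.487130383778215 fit 19.082328776239496 462
top 1762 0.5940627292351588 0.7271526205047354 0.19183300320278762 0.4472141460939114 hinge X 0.7264214272
top slope 55.49817503345395 fit 5.548482218596926 152
```

View pics/s5.png

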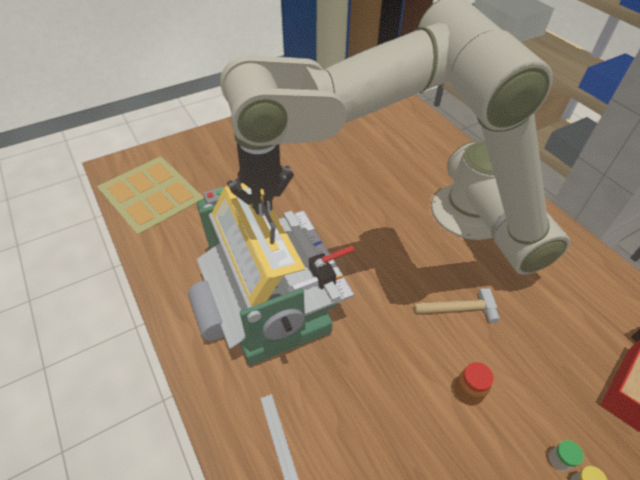

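The guard is held open by the gripper at (262,225), with the lever down at (338,252). Kinematics say about 60.4°. I'll check it with the panel's depth profile.

```bash
python3 - <<'E'
from h import *
for n in ('scene','top'):
    d=grab(n)
    hsv=cv2.cvtColor(d['img'],cv2.COLOR_RGB2HSV).astype(int);H,Sa,V=[hsv[...,i] for i in range(3)]
    m=((H>20)&(H<35)&(Sa>130)&(V>90)&(d['z_map']>0)).astype(np.uint8)
    m=cv2.erode(m,np.ones((3,3),np.uint8)) if n=='scene' else m
    P=np.array([dep(d,u,w) for w,u in zip(*np.where(m))])
    P=P[(P[:,2]>.19)&(P[:,2]<.33)&(P@X>.58)&(P@X<.76)&(abs(P@Y-.035)<.15)]
    x,z=.7264-P@X,P[:,2]-.2
    print(n,len(P))
    for b in np.arange(0,.13,.01):
        k=(x>=b)&(x<b+.01)
        if k.sum()>4: print(round(b+.005,3),k.sum(),np.percentile(z[k],[10,50,90]).round(4))
    A=np.c_[x,z].astype(np.float32);best=None
    rng=np.random.default_rng(0)
    for it in range(500):
        i,j=rng.choice(len(A),2,replace=False);v=A[j]-A[i];L=np.hypot(*v)
        if L<.03: continue
        e=abs((A-A[i])@np.array([-v[1],v[0]])/L);c=(e<.003).sum()
        if best is None or c>best[0]: best=(c,e<.003)
    l=cv2.fitLine(A[best[1]],cv2.DIST_HUBER,0,.01,.01).ravel();print('line',best[0],np.degrees(np.arctan2(l[1],l[0])),l[2:],A[best[1]].min(0),A[best[1]].max(0))
E
```

```text
scene 162
0.005 16 [0.0136 0.017  0.021 ]
0.015 28 [0.0139 0.0228 0.0371]
0.025 22 [0.0154 0.0383 0.0462]
0.035 18 [0.0454 0.0631 0.0674]
0.045 12 [0.0729 0.0738 0.0746]
0.055 25 [0.0712 0.073  0.0745]
0.085 24 [0.0674 0.0693 0.0713]
0.115 15 [0.0631 0.0649 0.066 ]
line 78 -7.5399146 [0.07266884 0.07037991] [0.04121195 0.06260407] [0.11782281 0.07660336]
top 1741
0.005 58 [0.0059 0.011  0.0168]
0.015 31 [0.0216 0.028  0.0355]
0.025 36 [0.0268 0.0445 0.0511]
0.035 69 [0.0573 0.0645 0.0689]
0.045 249 [0.0712 0.0737 0.0759]
0.055 274 [0.0712 0.0733 0.0754]
0.065 100 [0.0689 0.0713 0.0736]
0.075 151 [0.0682 0.0703 0.0724]
0.085 256 [0.0675 0.0696 0.0716]
0.095 124 [0.0648 0.067  0.1136]
0.105 149 [0.0637 0.0658 0.0678]
0.115 239 [0.063  0.0646 0.0667]
line 1388 -7.7896085 [0.0790666  0.06981237] [0.04173699 0.06183359] [0.12064014 0.07738022]
```

```bash
python3 - <<'E'
from h import *
import pickle
d=pickle.load(open('c0.pkl','rb'))['top']
hsv=cv2.cvtColor(d['img'],cv2.COLOR_RGB2HSV).astype(int);H,Sa,V=[hsv[...,i] for i in range(3)]
m=((H>20)&(H<35)&(Sa>130)&(V>90)&(d['z_map']>0))
P=np.array([dep(d,u,w) for w,u in zip(*np.where(m))])
P=P[(P[:,2]>.10)&(P[:,2]<.25)&(P@X>.58)&(P@X<.76)&(abs(P@Y-.035)<.15)]
x,z=.7264-P@X,P[:,2]-.2
for nm,k in (('top',(x>.005)&(x<.078)&(z>-.01)),('front',(x>.092)&(z<-.012))):
    l=cv2.fitLine(np.c_[x,z][k].astype(np.float32),cv2.DIST_HUBER,0,.01,.01).ravel();print(nm,k.sum(),np.degrees(np.arctan(l[1]/l[0])),l[2:],x[k].min(),x[k].max(),z[k].min(),z[k].max())
E
```

```text
top 1405 -0.011671742 [0.0418754  0.00197502] 0.005008069362642309 0.07795373048227949 -0.002968618904101883 0.00801151880725276
front 1037 -68.131165 [ 0.10549232 -0.04206047] 0.09206996567694081 0.12667905708538474 -0.08485507387183427 -0.012632260190802491
```

The slope changed from 68.1° to 7.75°, so the opening is 60.4°, which agrees with kinematics. I'll let it settle and hand in.

Call:
step_arm([
  [[0,0,0],[0,0,0]],
  [[0,0,0],[0,0,0]],
  [[0,0,0],[0,0,0]],
  [[0,0,0],[0,0,0]],
  [[0,0,0],[0,0,0]],
  [[0,0,0],[0,0,0]],
  [[0,0,0],[0,0,0]],
  [[0,0,0],[0,0,0]],
])

```text
time_s: 15.55
position: [0.64, -0.0273, 0.3013]
tool_rot: [[0.099, 0.994, 0.036], [0.995, -0.099, -0.003], [0.001, 0.036, -0.999]]
ft_force: [-9.0, 0.6, 8.6]
grip_width: 0.0089
gripper_force: 30.0
```

```bash
python3 - <<'E'
from h import *
s=env.observe();print(s['time_s'],s['position'],s['ft_force'],s['gripper_force'])
print(close_job())
E
```

```text
15.55 [ 0.64002572 -0.02733991  0.30127305] [-8.9947051   0.58438534  8.60890273] 29.96008336544037
the job is handed in; nothing more can be done
None
```

The job is handed in at 15.6 s: the fence pointer measures within about 0.5 mm of the red mark's centre, the lever was pressed to its stop (32 N), and the arm is holding the guard still at about 60.4°.

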